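Sift the small brass balls out of the sieve and park it

ROBOT

A 7-joint arm with a two-finger parallel gripper is mounted at the origin on a cart in front of the work surface, level with it; the furniture and walls round the work are solid. World frame = base frame: x ahead of the robot, y to its left, z up, the work surface at z = 0. Lengths are in m, angles in degrees, forces in N, time in s.
With the tool pointing down it reaches from about 0.425 to 0.875 m from the base axis. Payload 4.7 kg.
Tool frame: the origin (TCP) lies at the very end of the fingers, on their centre line; the grasp point (between the pads) lies env.hold_point_z behind it (env.hold_point_z is the distance from the TCP to the grasp point, in m); z points along the fingers, y is the line along which they close (so a half turn about z gives the same grasp; the last joint's range is limited). The gripper opens to 87 mm and grips with 3 to 60 N. Pads are 19 mm wide; open, the fingers measure 117 mm over their backs; the gripper's body (75 mm by 190 mm) begins 51 mm behind the grasp point.
Start: joints at [74.089, 18.392, -4.016, 83.108, 1.295, 78.541, -3.26], TCP at [0.187, -0.623, 0.193] pointing down, gripper open.
Joint ranges: [-163.93, 163.93], [-17.29, 119.83], [-79.2, 71.16], [3.27, 140.29], [-89.18, 269.18], [5.43, 117.66], [-154.24, 154.24]. Speed limits (degrees/s): [147.25, 147.25, 180, 180, 180, 180, 180].

INTERFACE

Orientations are given as [roll, pitch, yaw] about the fixed x, y, z axes, in that order (R = Rz(yaw) Ry(pitch) Rx(roll)).
In Python, from cell import env gives the robot as it stands.
- The arm moves only by the shell command python3 -m jog 'ROWS' [FORCE]. ROWS is JSON, a list of rows, each an object with "dp": the shift along the tool's x, y, z in cm, a list of three; "twist": the turn about the tool's z in degrees; "fingers": the opening, from 0 (shut) to 1 (fully open). A call has 1 to 8 rows; each row is the pose to reach, as a shift and turn from the pose commanded when the call began, along the tool's axes at that moment; what a row does not reach only later rows make up. A row lasts 1/8 s, in which the tool goes at most 62.5 mm and 10.7 degrees, less where a joint would pass 70% of its speed; a pose out of reach is approached as far as the arm can. A call with a gripper value outside its range is refused whole. The fingers move at their own pace and stop on an object; FORCE is the grip in N (left out, the last holds). Time passes only in rows, so rows that repeat a pose let the fingers close. It gives the time, the measured TCP pose, the force, the opening and the grip force at its end, in the units of the state.
- env.get_obs(): the state, without advancing time (a new reading comes with each control period).
- env.read_camera(name): name is "side" or "top" or "wrist"; returns a dict with "pixels" (384x512x3 uint8, blue, green, red), "depth" (384x512 float32, m along the optical axis (not along the pixel's ray), 0 where there is no reading), "fx", "fy", "cx", "cy" (pixels), "rvec" (rotation vector, rad) and "tvec" (3), from world to camera coordinates, as OpenCV has them. Camera axes: x right, y down, z forward; pixel columns grow to the right and rows downward; lengths in m; the calibration is good to about 2 mm. A picture is of the moment at which its call begins.
- env.sign_off(): hands the job in; it is judged then, once.
The state is a dict: "time_s": time; "qpos": joint angles; "joint_velocities": joint speeds; "effort": joint torques, N m; "tool_pos": TCP position; "tool_rot": TCP orientation; "force": force on the tool from outside, world axes, zero at the start; "wrist_torque": the same for the moment, N m; "grip_width": finger opening in m; "grasp_force": force on a finger pad.
Only numpy, scipy, OpenCV 4.12 (cv2) and the standard library are available. Lean on these libraries where they do the work, as an engineer would, in place of code of your own. Each camera call takes 0.05 s, during which the arm holds its last target. There are 200 camera calls.

TASK

Take the sieve by its red handle and, keeping it on its rails, shake it side to side so that it knocks gently against the sprung left stop, then the right, and at least once more left and right, until all the small brass balls have dropped into the pan and only the large steel balls are left in it. The stops are set differently every time, so feel for them and never push hard (under 25 N). Then lift the sieve off level with the large balls, lower it gently into the grey parking seat until it lies flat on its floor, let go, and leave the glassware beside it alone.

Things in the scene. Friction and masses are not known exactly. Their poses are not given: they have to be found in the camera images.
- stand: Fixed sieve stand: steel collecting pan 130 x 250 mm. Origin: centre of underside; z up; y along its length (+y = robot's left). Pan inside 100 x 234 mm, floor 4 mm high. Its two long walls are the rails, top at z = 32 mm, on which the sieve slides along y; blue guide strips outside them (top 40 mm) leave it 3 mm play each side in x. Rails and strips are slick. Carries both stops.
- stop_left: Grey stop post, 86 mm high, at the stand's +y (left) end; origin at its foot, 131 mm from the stand's centre, same axes. A screw in it carries a 20 mm black rubber buffer facing the sieve, centred at z = 66 mm. The screw's setting varies: the buffer's face lies 91 to 107 mm from the stand's centre (feel for it). The buffer is sprung: 7 mm travel at 1.5 N per mm, then hard.
- stop_right: The same kind of stop post at the stand's -y (right) end, origin 131 mm from the stand's centre; its screw is set independently of the left one (face 91 to 107 mm from the stand's centre).
- sieve: Aluminium sieve basket 116 (x, over its runners) x 150 (y) mm, walls 42 mm high, 0.28 to 0.46 kg empty. Origin: centre of its underside, which rests on the rails; z up; y along the rails at the start. Floor: four steel strips 22 mm wide running in x, top at z = 8 mm, centred at y = -60, -20, 20, 60 mm, with 18 mm slots between. A handle arches over it in x.
- sieve_handle (a point): Centre of the sieve's red grip bar, 66 mm above the sieve's origin over the basket's middle; the bar is 56 (x) x 16 (y) x 16 (z) mm in the sieve's axes. Take it from above, a finger on either side in y; there is room for open fingers below and beside it.
- seat: Fixed grey parking seat for the sieve: shallow plastic tray 138 x 172 mm, long in y. Origin: centre of its underside; z up. Floor 4 mm high (a seated sieve's origin is 4 mm above the seat's). Rim upright to 14 mm, 122 x 156 mm inside, so 3 mm play each side of the sieve, then flared outward to about 22 mm.
- small_1: Small brass ball, 14 mm diameter, 12 g; origin at its centre. Falls through the sieve's slots. Starts lying in the sieve on one of the strips; the balls have some rolling resistance and move only when the sieve is accelerated briskly or knocked.
- small_2: Small brass ball, 14 mm diameter, 12 g; origin at its centre. Falls through the sieve's slots. Starts lying in the sieve on one of the strips; the balls have some rolling resistance and move only when the sieve is accelerated briskly or knocked.
- small_3: Small brass ball, 14 mm diameter, 12 g; origin at its centre. Falls through the sieve's slots. Starts lying in the sieve on one of the strips; the balls have some rolling resistance and move only when the sieve is accelerated briskly or knocked.
- small_4: Small brass ball, 14 mm diameter, 12 g; origin at its centre. Falls through the sieve's slots. Starts lying in the sieve on one of the strips; the balls have some rolling resistance and move only when the sieve is accelerated briskly or knocked.
- small_5: Small brass ball, 14 mm diameter, 12 g; origin at its centre. Falls through the sieve's slots. Starts lying in the sieve on one of the strips; the balls have some rolling resistance and move only when the sieve is accelerated briskly or knocked.
- large_1: Large steel ball, 22 mm diameter, 44 g; origin at its centre. Too large for the slots, may sit in one. Starts in the sieve.
- large_2: Large steel ball, 22 mm diameter, 44 g; origin at its centre. Too large for the slots, may sit in one. Starts in the sieve.
- large_3: Large steel ball, 22 mm diameter, 44 g; origin at its centre. Too large for the slots, may sit in one. Starts in the sieve.
- beaker: Bystander: clear glass beaker, 71 x 76 x 86 mm high, origin at the centre of its underside.
- vial: Bystander: small glass vial with a pale cap, 24 mm diameter, 54 mm high, origin at the centre of its underside.
- brown_bottle: Bystander: brown dropper bottle with black top, 34 mm diameter, 109 mm high, origin at the centre of its underside.

How it is judged:
By the outcome, as a careful person would: the job done as asked, in the order asked, and still so for the second after the job is handed in, with the robot touching nothing.
It also fails if it takes over 54 s, if anything falls off the work surface, if the arm or the gripper's body presses on something with over 40 N, if the wrist force passes 120 N, or if a joint passes its speed limit or range.

## Working session

There is one attempt and no reset: what is moved stays moved. The work goes in short steps, Python scripts to look and compute and a shell command to move; the robot and the scene stay as the last step left them, time stands still between calls to the robot, and variables do not carry over. Pictures are saved under pics/ and viewed, at most 10 in all, crops included, and the job is handed in when it is done.

```bash
mkdir -p pics; ls
cat > h.py <<'E'
import numpy as np, cv2
from cell import env
def cam(n):
    c=env.read_camera(n); R=cv2.Rodrigues(np.array(c["rvec"],float))[0]; t=np.array(c["tvec"],float).ravel()
    d=c["depth"]; v,u=np.mgrid[:d.shape[0],:d.shape[1]]
    P=np.stack([(u-c["cx"])/c["fx"]*d,(v-c["cy"])/c["fy"]*d,d],-1)
    return c["pixels"],(P-t)@R,d   # image, world points, depth
def save(n,img): cv2.imwrite("pics/"+n,img)
E
python3 - <<'E'
from h import *
o=env.get_obs(); print(env.hold_point_z,{k:np.round(o[k],3) for k in ("time_s","tool_pos","tool_rot","force","grip_width")})
out=[]
for n in ("top","side"):
    im,W,d=cam(n); np.savez("pics/"+n+".npz",im=im,W=W,d=d); out.append(im)
save("a.png",cv2.resize(np.vstack(out),(450,600)) if 0 else out[0]); save("b.png",out[1])
E
```

```text
pics
0.0187 {'time_s': np.float64(0.0), 'tool_pos': array([ 0.187, -0.622,  0.192]), 'tool_rot': array([-1.79894e+02,  6.00000e-03,  1.67170e+01]), 'force': array([ 0.31 , -0.344, -0.33 ]), 'grip_width': np.float64(0.087)}
```

View pics/a.png

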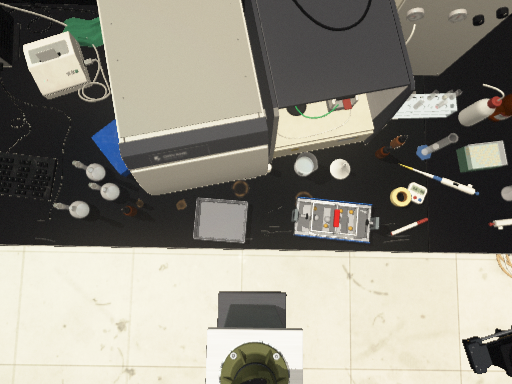

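View pics/b.png

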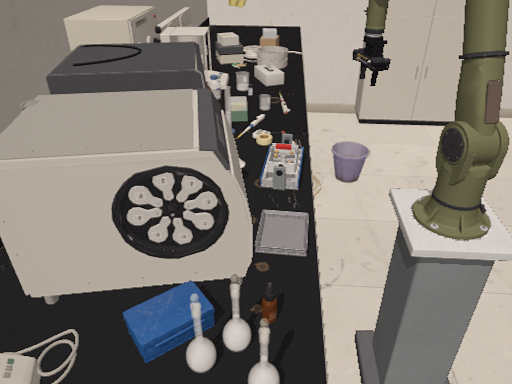

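The top view shows the red handle near (337,218), the stand around (335,219) between its posts, and the grey seat near (221,220). Next I'll measure them.

Run:
```python
from h import *
z=np.load("pics/top.npz"); im,W,d=z["im"].astype(int),z["W"],z["d"]
v,u=np.mgrid[:384,:512]
def rep(n,m):
    p=W[m&(d>0)]; r=cv2.minAreaRect(p[:,:2].astype(np.float32)*1000)
    print(n,len(p),"med",np.median(p,0).round(4),"rect",np.round(r[0],1),np.round(r[1],1),round(r[2],1))
b,g,r=im[...,0],im[...,1],im[...,2]
box=(u>280)&(u<390)&(v>190)&(v<250)
rep("red",box&(r>140)&(g<70)&(b<70)&(W[...,2]>.07))
rep("blue",box&(b>r+40)&(W[...,2]>.015))
rep("stand z>.02",box&(W[...,2]>.02))
rep("posts",box&(W[...,2]>.075)&((u<312)|(u>360)))
sb=(u>185)&(u<258)&(v>190)&(v<250)
for t in (.002,.008,.015): rep("seat>%g"%t,sb&(W[...,2]>t)&(W[...,2]<.05))
rep("seatfloor",sb&(abs(W[...,2]-.004)<.0025)&(g>90))
s=8
def crop(x0,x1,y0,y1,k): return cv2.resize(z["im"][y0:y1,x0:x1],None,fx=k,fy=k,interpolation=cv2.INTER_CUBIC)
save("c.png",crop(185,385,150,250,4))
```

```text
red 91 med [ 0.516  -0.2476  0.1061] rect [ 516.  -249.2] [16.  51.6] 85.5
blue 196 med [ 0.5686 -0.2591  0.0398] rect [ 515.8 -253.9] [247.5 130. ] 85.2
stand z>.02 2147 med [ 0.5135 -0.2496  0.0416] rect [ 515.5 -257.9] [284.1 130.2] 85.0
posts 134 med [ 0.5129 -0.3659  0.0842] rect [ 502.2 -256.2] [281.4  62.6] 85.3
seat>0.002 2452 med [0.5092 0.1225 0.0055] rect [508.9 120.7] [197.7 243.2] 0.9
seat>0.008 719 med [0.5107 0.1278 0.0176] rect [501.1 111.5] [199.7 153.7] 86.6
seat>0.015 439 med [0.5116 0.1256 0.0208] rect [508.4 123.4] [174.9 140.4] 86.5
seatfloor 1033 med [0.5067 0.121  0.0043] rect [491.8 103.9] [159.7 206. ] 0.0
```

View pics/c.png

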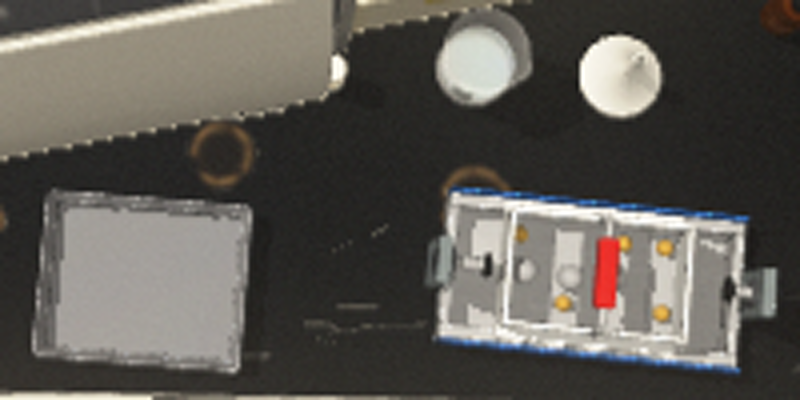

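The crop shows the red handle at (607,272) and the sieve with five brass and two visible steel balls. The seat is empty on the left, and both glass pieces stand well behind. I'll move above the handle.

```bash
python3 -m jog '[{"dp":[4,-2.5,0],"twist":3,"fingers":1},{"dp":[10,-6.2,0],"twist":6,"fingers":1},{"dp":[16,-10,0],"twist":9,"fingers":1},{"dp":[22,-13.7,0],"twist":12,"fingers":1},{"dp":[28,-17.4,0],"twist":15,"fingers":1},{"dp":[34,-21.2,0],"twist":18,"fingers":1},{"dp":[39,-24.3,0],"twist":20,"fingers":1},{"dp":[42.2,-26.3,0],"twist":21.5,"fingers":1}]' 20
python3 - <<'E'
from h import *
im,W,d=cam("wrist"); save("w.png",im)
z=im.astype(int);b,g,r=z[...,0],z[...,1],z[...,2]
m=(r>120)&(g<70)&(b<70)&(W[...,2]>.09)&(W[...,2]<.12)&(d>0)
p=W[m]; q=cv2.minAreaRect(p[:,:2].astype(np.float32)*1000); print(len(p),q,np.median(p,0))
o=env.get_obs(); print(o["tool_pos"],o["tool_rot"],o["force"])
t=np.load("pics/top.npz"); W=t["W"]; 
for lo,hi in((-.15,0),(0,.1),(.1,.2),(.2,.35)):
    s=(W[...,1]>lo)&(W[...,1]<hi)&(W[...,2]>.04)&(W[...,2]<.6)&(W[...,0]<.8)&(W[...,0]>.35)
    if s.any(): print(lo,W[s][W[s][:,0].argmin()].round(3),W[s].max(0).round(3))
E
```

```text
time_s: 1.1
tool_pos: [0.5079, -0.2571, 0.193]
tool_rot: [180.0, 0.0, -4.9]
force: [1.4, 0.3, 0.0]
grip_width: 0.087
grasp_force: 0.0
1061 ((518.2381591796875, -250.55435180664062), (14.9345064163208, 55.244834899902344), 85.12212371826172) [ 0.52047718 -0.25094778  0.10437996]
[ 0.5144885  -0.24652254  0.19315589] [-179.63060457   -0.23526959   -4.17821113] [5.0878441  6.27189213 0.79894449]
-0.15 [ 0.461 -0.133  0.041] [ 0.8   -0.     0.429]
0 [0.626 0.099 0.156] [0.8   0.1   0.389]
0.1 [0.605 0.199 0.159] [0.8   0.2   0.389]
0.2 [0.577 0.329 0.165] [0.8  0.35 0.39]
```

View pics/w.png

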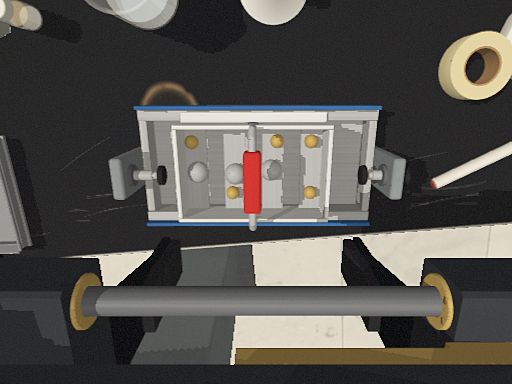

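The wrist view shows the handle at (252,182), square to the gripper, with room on both sides. All five brass balls and three steel balls are visible. I'll descend and grip.

```bash
python3 -m jog '[{"dp":[0.1,0,2],"twist":0,"fingers":1},{"dp":[0.1,0,5],"twist":0,"fingers":1},{"dp":[0.1,0,8],"twist":0,"fingers":1},{"dp":[0.1,0,10],"twist":0,"fingers":1},{"dp":[0.1,0,11],"twist":0,"fingers":1},{"dp":[0.1,0,11.3],"twist":0,"fingers":1},{"dp":[0.1,0,11.3],"twist":0,"fingers":1},{"dp":[0.1,0,11.3],"twist":0,"fingers":0.6}]' 20
python3 -m jog '[{"dp":[0,0,0],"twist":0,"fingers":0.4},{"dp":[0,0,0],"twist":0,"fingers":0.1},{"dp":[0,0,0],"twist":0,"fingers":0.1},{"dp":[0,0,0],"twist":0,"fingers":0},{"dp":[0,0,0],"twist":0,"fingers":0},{"dp":[0,0,0],"twist":0,"fingers":0}]' 25
```

```text
time_s: 2.15
tool_pos: [0.5088, -0.2591, 0.0812]
tool_rot: [180.0, -0.1, -4.8]
force: [0.6, 0.3, 0.5]
grip_width: 0.0827
grasp_force: 0.0
time_s: 2.9
tool_pos: [0.5082, -0.2588, 0.0802]
tool_rot: [180.0, 0.0, -4.8]
force: [-0.5, 0.4, -0.5]
grip_width: 0.0251
grasp_force: 0.0
```

Run:
```python
from h import *
for i in range(2):
    im,W,d=cam("wrist"); o=env.get_obs(); print(o["time_s"],o["tool_pos"],o["tool_rot"],o["force"],o["grip_width"],o["qpos"])
z=im.astype(int);b,g,r=z[...,0],z[...,1],z[...,2]
m=(r>110)&(g<70)&(b<70)&(W[...,2]>.09)&(W[...,2]<.12)&(d>0)
p=W[m]; q=cv2.minAreaRect(p[:,:2].astype(np.float32)*1000); print(len(p),q)
save("w2.png",im)
```

```text
2.95 [ 0.50814741 -0.25884343  0.08023643] [ 1.79994049e+02  1.36227583e-04 -4.78206254e+00] [-0.28088132 -0.19460553 -0.40232833] 0.021201145229095372 [ 42.50515627  14.768021   -20.81768824 101.99060391   5.7774854
  64.27979339 -74.97729697]
3.0 [ 0.50811973 -0.25880668  0.08021736] [ 1.79994574e+02  5.51002638e-03 -4.77836149e+00] [-0.1385004  -0.18300413 -0.3574785 ] 0.016974014117040564 [ 42.50055299  14.76830028 -20.81592448 101.99248184   5.77821897
  64.28281998 -74.97698187]
2184 ((518.4074096679688, -250.5735626220703), (15.50816535949707, 55.390811920166016), 85.04815673828125)
```

View pics/w2.png

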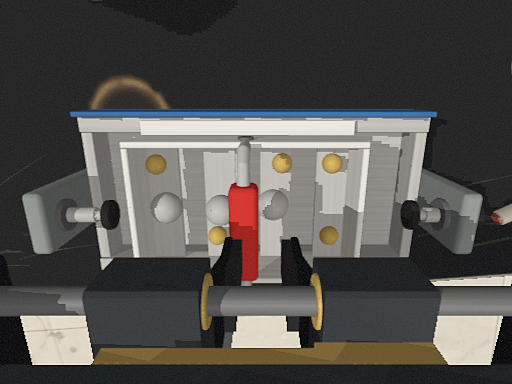

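The wrist view shows the handle (243) close to the left finger (230), so the last move ended about 9 mm short. I'll reopen, correct and grip again.

```bash
python3 -m jog '[{"dp":[0,0,0],"twist":0,"fingers":0.5},{"dp":[0,0,0],"twist":0,"fingers":0.6},{"dp":[0,0,0],"twist":0,"fingers":0.6},{"dp":[0.3,-0.3,0],"twist":0,"fingers":0.6},{"dp":[0.6,-0.6,0],"twist":0,"fingers":0.6},{"dp":[0.95,-0.85,0.05],"twist":0,"fingers":0.6},{"dp":[0.95,-0.85,0.05],"twist":0,"fingers":0.4},{"dp":[0.95,-0.85,0.05],"twist":0,"fingers":0}]' 25
python3 -m jog '[{"dp":[0,0,0],"twist":0,"fingers":0},{"dp":[0,0,0],"twist":0,"fingers":0},{"dp":[0,0,0],"twist":0,"fingers":0},{"dp":[0,0,0],"twist":0,"fingers":0},{"dp":[0,0,0],"twist":0,"fingers":0},{"dp":[0,0,0],"twist":0,"fingers":0}]' 25
```

```text
time_s: 4.0
tool_pos: [0.5183, -0.2512, 0.0797]
tool_rot: [180.0, 0.0, -4.8]
force: [-0.5, -0.6, -0.3]
grip_width: 0.0393
grasp_force: 0.0
time_s: 4.75
tool_pos: [0.5183, -0.2511, 0.0797]
tool_rot: [180.0, -0.0, -4.8]
force: [0.0, -0.1, -0.2]
grip_width: 0.0006
grasp_force: 0.0
```

Run:
```python
from h import *
im,W,d=cam("wrist"); o=env.get_obs(); print(o["time_s"],o["tool_pos"],o["force"],o["grip_width"],o["grasp_force"])
i2,W2,d2=cam("side"); 
k=cv2.resize(i2[110:210,230:330],(384,384),interpolation=cv2.INTER_CUBIC)
save("w3.png",cv2.resize(np.hstack([im,k]),(793,340)))
```

```text
4.8 [ 0.51832995 -0.25110716  0.07975142] [-0.2090282   0.01920532  0.07897966] 0.0003915984854453501 0.0
```

View pics/w3.png

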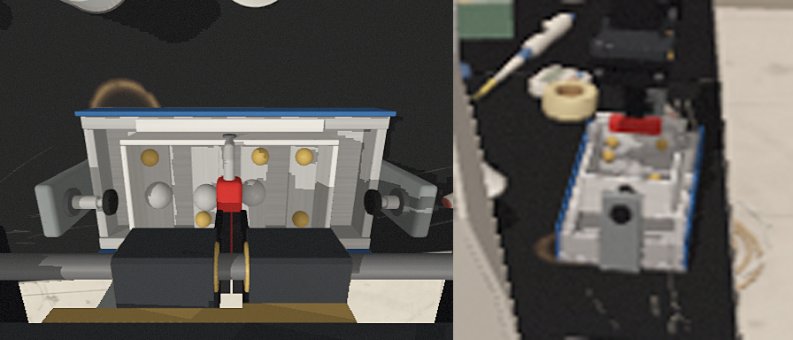

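Here the fingers have shut on nothing and hide the near half of the handle (230,195). I'll measure where they really are from the fixed cameras.

Run:
```python
from h import *
for n in("side","top"):
    im,W,d=cam(n); z=im.astype(int)
    red=(z[...,2]>110)&(z[...,1]<80)&(z[...,0]<80)&(d>0)
    near=(abs(W[...,0]-.515)<.1)&(abs(W[...,1]+.25)<.08)&(d>0)
    r=W[red&near]; print(n,"red",len(r),r.min(0).round(3) if len(r) else "",r.max(0).round(3) if len(r) else "")
    dark=(z.max(-1)<75)&near&(W[...,2]>.07)
    for a in np.arange(.07,.26,.02):
        s=dark&(W[...,2]>=a)&(W[...,2]<a+.02); q=W[s]
        if len(q): print("  z%.2f"%a,len(q),"x",q[:,0].min().round(3),q[:,0].max().round(3),"y",q[:,1].min().round(3),q[:,1].max().round(3))
im,W,d=cam("wrist"); z=im.astype(int)
v,u=np.mgrid[:384,:512]
for vv in range(200,345,12): print(vv,[ (W[vv,uu].round(3).tolist(),im[vv,uu].tolist()) for uu in (252,259,268)])
```

```text
side red 71 [ 0.494 -0.256  0.089] [ 0.543 -0.237  0.107]
  z0.09 2 x 0.512 0.522 y -0.244 -0.243
  z0.11 33 x 0.509 0.53 y -0.261 -0.237
  z0.13 23 x 0.509 0.53 y -0.259 -0.236
  z0.17 13 x 0.477 0.562 y -0.33 -0.17
  z0.19 64 x 0.477 0.562 y -0.328 -0.171
  z0.21 143 x 0.478 0.563 y -0.326 -0.17
  z0.23 89 x 0.496 0.545 y -0.262 -0.194
  z0.25 92 x 0.485 0.549 y -0.252 -0.194
top red 0  
  z0.17 1 x 0.48 0.48 y -0.258 -0.258
  z0.19 36 x 0.479 0.496 y -0.26 -0.188
  z0.21 235 x 0.487 0.558 y -0.241 -0.17
  z0.23 27 x 0.497 0.546 y -0.206 -0.199
  z0.25 36 x 0.49 0.544 y -0.22 -0.199
200 [([0.546, -0.249, 0.094], [116, 121, 148]), ([0.547, -0.253, 0.1], [183, 189, 192]), ([0.545, -0.258, 0.093], [0, 8, 104])]
212 [([0.543, -0.249, 0.106], [55, 62, 215]), ([0.542, -0.253, 0.104], [50, 54, 212]), ([0.542, -0.258, 0.104], [48, 54, 210])]
224 [([0.536, -0.249, 0.104], [47, 53, 213]), ([0.535, -0.252, 0.104], [51, 56, 212]), ([0.535, -0.257, 0.105], [48, 57, 210])]
236 [([0.529, -0.248, 0.105], [30, 32, 159]), ([0.529, -0.252, 0.105], [32, 39, 158]), ([0.528, -0.257, 0.104], [31, 36, 160
[... 459 characters left out ...]
]), ([0.527, -0.256, 0.151], [22, 22, 25])]
296 [([0.551, -0.252, 0.194], [70, 69, 67]), ([0.551, -0.254, 0.195], [73, 73, 74]), ([0.55, -0.256, 0.194], [98, 98, 102])]
308 [([0.547, -0.252, 0.195], [89, 90, 92]), ([0.547, -0.254, 0.195], [85, 86, 86]), ([0.548, -0.256, 0.196], [128, 129, 131])]
320 [([0.515, -0.248, 0.157], [41, 43, 41]), ([0.515, -0.251, 0.157], [27, 22, 23]), ([0.514, -0.254, 0.157], [44, 43, 48])]
332 [([-0.309, -0.147, -0.851], [221, 239, 247]), ([-0.312, -0.175, -0.852], [214, 230, 238]), ([-0.316, -0.212, -0.853], [218, 237, 244])]
344 [([-0.372, -0.141, -0.855], [201, 217, 224]), ([-0.369, -0.17, -0.849], [200, 217, 224]), ([-0.375, -0.207, -0.852], [200, 216, 223])]
```

The cameras put the closed fingertips at z≈0.107, just above the handle, although the pose reports 0.080. I'll open and check the tip height again.

```bash
python3 -m jog '[{"dp":[0,0,0],"twist":0,"fingers":0.6},{"dp":[0,0,0],"twist":0,"fingers":0.6},{"dp":[0,0,0],"twist":0,"fingers":0.6},{"dp":[0,0,0],"twist":0,"fingers":0.6},{"dp":[0,0,0],"twist":0,"fingers":0.6}]' 25
python3 - <<'E'
from h import *
for n in("side","wrist"):
    im,W,d=cam(n); z=im.astype(int)
    near=(abs(W[...,0]-.515)<.05)&(abs(W[...,1]+.25)<.06)&(d>0)
    dark=(z.max(-1)<75)&near&(W[...,2]>.065)
    for a in np.arange(.065,.2,.01):
        s=dark&(W[...,2]>=a)&(W[...,2]<a+.01); q=W[s]
        if len(q): print(n,"  z%.3f"%a,len(q),"x",q[:,0].min().round(3),q[:,0].max().round(3),"y",q[:,1].min().round(3),q[:,1].max().round(3), "left/right", (q[:,1]>-.25).sum(),(q[:,1]<-.25).sum())
i,W,d=cam("side"); print(env.get_obs()["tool_pos"],env.get_obs()["grip_width"])
w=cam("wrist")[0]; k=cv2.resize(i[110:210,230:330],(384,384),interpolation=cv2.INTER_CUBIC)
save("w4.png",cv2.resize(np.hstack([w,k]),(793,340)))
E
```

```text
time_s: 5.62
tool_pos: [0.5183, -0.2511, 0.0797]
tool_rot: [180.0, 0.0, -4.8]
force: [0.2, -1.3, -0.6]
grip_width: 0.0421
grasp_force: 0.0
side   z0.105 11 x 0.509 0.529 y -0.278 -0.219 left/right 9 2
side   z0.115 15 x 0.509 0.529 y -0.269 -0.218 left/right 14 1
side   z0.125 19 x 0.509 0.533 y -0.276 -0.214 left/right 17 2
side   z0.135 16 x 0.512 0.533 y -0.222 -0.214 left/right 16 0
side   z0.145 18 x 0.513 0.533 y -0.221 -0.212 left/right 18 0
side   z0.175 2 x 0.484 0.487 y -0.276 -0.195 left/right 1 1
side   z0.185 7 x 0.481 0.553 y -0.277 -0.194 left/right 4 3
side   z0.195 34 x 0.481 0.554 y -0.302 -0.195 left/right 7 27
wrist   z0.105 297 x 0.506 0.533 y -0.285 -0.221 left/right 135 162
wrist   z0.115 521 x 0.507 0.533 y -0.285 -0.221 left/right 260 261
wrist   z0.125 667 x 0.509 0.533 y -0.285 -0.22 left/right 335 332
wrist   z0.135 653 x 0.516 0.533 y -0.288 -0.218 left/right 330 323
wrist   z0.145 845 x 0.507 0.533 y -0.29 -0.217 left/right 427 418
wrist   z0.155 686 x 0.505 0.533 y -0.289 -0.218 left/right 349 337
wrist   z0.165 491 x 0.507 0.532 y -0.281 -0.224 left/right 246 245
wrist   z0.175 1360 x 0.515 0.561 y -0.31 -0.2 left/right 683 677
wrist   z0.185 5390 x 0.525 0.561 y -0.31 -0.19 left/right 2796 2594
wrist   z0.195 17056 x 0.533 0.561 y -0.31 -0.194 left/right 9800 7256
[ 0.51832817 -0.25115586  0.07976449] 0.04969740443783932
```

View pics/w4.png

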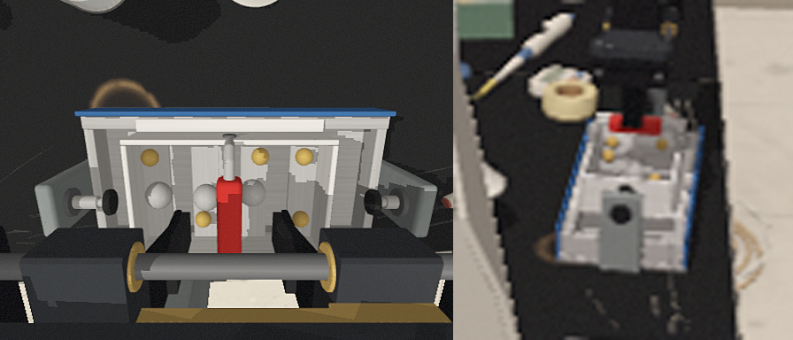

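Both cameras show the fingertips ending at z≈0.105, level with the handle's top. The reported TCP is therefore about 26 mm low, so I'll go down by that much while watching the force.

```bash
python3 -m jog '[{"dp":[0,0,0.7],"twist":0,"fingers":0.6},{"dp":[0,0,1.4],"twist":0,"fingers":0.6},{"dp":[0,0,2.1],"twist":0,"fingers":0.6},{"dp":[0,0,2.6],"twist":0,"fingers":0.6},{"dp":[0,0,2.6],"twist":0,"fingers":0.6},{"dp":[0,0,2.6],"twist":0,"fingers":0.3},{"dp":[0,0,2.6],"twist":0,"fingers":0},{"dp":[0,0,2.6],"twist":0,"fingers":0}]' 25
python3 -m jog '[{"dp":[0,0,0],"twist":0,"fingers":0},{"dp":[0,0,0],"twist":0,"fingers":0},{"dp":[0,0,0],"twist":0,"fingers":0},{"dp":[0,0,0],"twist":0,"fingers":0}]' 25
```

```text
time_s: 6.82
tool_pos: [0.5185, -0.2512, 0.054]
tool_rot: [180.0, -0.0, -4.8]
force: [0.2, 0.3, -0.2]
grip_width: 0.0303
grasp_force: 0.0
time_s: 7.32
tool_pos: [0.5184, -0.2508, 0.0538]
tool_rot: [-180.0, 0.0, -4.8]
force: [-0.1, 0.6, 1.4]
grip_width: 0.0158
grasp_force: 25.0
```

Gripped: 15.8 mm opening at 25 N. Next I feel for the left stop (tool -y).

```bash
python3 -m jog '[{"dp":[0,-0.4,0],"twist":0,"fingers":0},{"dp":[0,-0.8,0],"twist":0,"fingers":0},{"dp":[0,-1.2,0],"twist":0,"fingers":0},{"dp":[0,-1.4,0],"twist":0,"fingers":0},{"dp":[0,-1.4,0],"twist":0,"fingers":0}]' 30
python3 -m jog '[{"dp":[0,-0.2,0],"twist":0,"fingers":0},{"dp":[0,-0.4,0],"twist":0,"fingers":0},{"dp":[0,-0.4,0],"twist":0,"fingers":0}]' 30
```

```text
time_s: 7.95
tool_pos: [0.5196, -0.2369, 0.0538]
tool_rot: [-180.0, -0.0, -4.8]
force: [-0.4, -0.2, 0.8]
grip_width: 0.0155
grasp_force: 30.0
time_s: 8.32
tool_pos: [0.5197, -0.2342, 0.0538]
tool_rot: [179.9, -0.0, -4.8]
force: [-0.3, -5.5, 1.4]
grip_width: 0.0157
grasp_force: 30.0
```

Left contact: 5.5 N at 18 mm. Now the right.

```bash
python3 -m jog '[{"dp":[0,1.2,0],"twist":0,"fingers":0},{"dp":[0,2.6,0],"twist":0,"fingers":0},{"dp":[0,3.4,0],"twist":0,"fingers":0},{"dp":[0,3.6,0],"twist":0,"fingers":0},{"dp":[0,3.6,0],"twist":0,"fingers":0}]' 30
python3 -m jog '[{"dp":[0,0.2,0],"twist":0,"fingers":0},{"dp":[0,0.4,0],"twist":0,"fingers":0},{"dp":[0,0.4,0],"twist":0,"fingers":0}]' 30
```

```text
time_s: 8.95
tool_pos: [0.5169, -0.2695, 0.0539]
tool_rot: [180.0, -0.0, -4.8]
force: [0.1, 0.9, 2.0]
grip_width: 0.0157
grasp_force: 30.0
time_s: 9.32
tool_pos: [0.5167, -0.273, 0.0538]
tool_rot: [180.0, -0.0, -4.8]
force: [0.0, 1.8, 3.4]
grip_width: 0.0159
grasp_force: 30.0
```

```bash
python3 -m jog '[{"dp":[0,0.2,0],"twist":0,"fingers":0},{"dp":[0,0.3,0],"twist":0,"fingers":0},{"dp":[0,0.3,0],"twist":0,"fingers":0}]' 30
```

```text
time_s: 9.7
tool_pos: [0.5163, -0.2763, 0.0538]
tool_rot: [180.0, -0.0, -4.8]
force: [0.1, 2.3, 4.3]
grip_width: 0.016
grasp_force: 30.0
```

```bash
python3 -m jog '[{"dp":[0,0.2,0],"twist":0,"fingers":0},{"dp":[0,0.3,0],"twist":0,"fingers":0},{"dp":[0,0.3,0],"twist":0,"fingers":0},{"dp":[0,0.3,0],"twist":0,"fingers":0}]' 30
```

```text
time_s: 10.2
tool_pos: [0.516, -0.2793, 0.0538]
tool_rot: [180.0, -0.0, -4.8]
force: [-0.2, 1.8, 4.5]
grip_width: 0.0156
grasp_force: 30.0
```

```bash
python3 -m jog '[{"dp":[0,0.2,-0.03],"twist":0,"fingers":0},{"dp":[0,0.4,-0.03],"twist":0,"fingers":0},{"dp":[0,0.4,-0.03],"twist":0,"fingers":0}]' 30
```

```text
time_s: 10.58
tool_pos: [0.5157, -0.2822, 0.0538]
tool_rot: [-179.9, 0.0, -4.8]
force: [0.5, 5.6, 3.9]
grip_width: 0.0156
grasp_force: 30.0
```

Right contact found at about 30 mm; the command is now at 32. Next, brisk strokes that taper into each stop.

```bash
python3 -m jog '[{"dp":[0,-2.4,0],"twist":0,"fingers":0},{"dp":[0,-4.1,0],"twist":0,"fingers":0},{"dp":[0,-4.7,0],"twist":0,"fingers":0},{"dp":[0,-4.95,0],"twist":0,"fingers":0},{"dp":[0,-2.6,0],"twist":0,"fingers":0},{"dp":[0,-0.9,0],"twist":0,"fingers":0},{"dp":[0,-0.3,0],"twist":0,"fingers":0},{"dp":[0,0,0],"twist":0,"fingers":0}]' 35
python3 - <<'E'
from h import *
im,W,d=cam("wrist"); print(env.get_obs()["tool_pos"],env.get_obs()["force"])
save("w5.png",im)
E
```

```text
time_s: 11.58
tool_pos: [0.5154, -0.2815, 0.0538]
tool_rot: [-179.9, 0.1, -4.8]
force: [-1.8, 5.7, 3.4]
grip_width: 0.0156
grasp_force: 35.0
[ 0.51541472 -0.28175279  0.05383035] [-0.85402605  2.95978438  2.75264577]
```

View pics/w5.png

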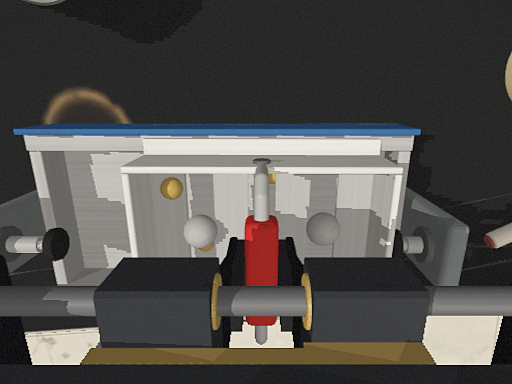

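This view shows brass balls still in the sieve at (172,188), (207,245) and (272,178), and the rest gone from the right side. I'll shake harder with another knock on each side, then detect by colour and height.

```bash
python3 -m jog '[{"dp":[0,-3,0],"twist":0,"fingers":0},{"dp":[0,-1,0],"twist":0,"fingers":0},{"dp":[0,-3.4,0],"twist":0,"fingers":0},{"dp":[0,-4.6,0],"twist":0,"fingers":0},{"dp":[0,-5.0,0],"twist":0,"fingers":0},{"dp":[0,-2,0],"twist":0,"fingers":0},{"dp":[0,-3.5,0],"twist":0,"fingers":0},{"dp":[0,-1.2,0],"twist":0,"fingers":0}]' 35
python3 -m jog '[{"dp":[0,1.0,0],"twist":0,"fingers":0},{"dp":[0,1.3,0],"twist":0,"fingers":0},{"dp":[0,-1.6,0],"twist":0,"fingers":0},{"dp":[0,0.6,0],"twist":0,"fingers":0},{"dp":[0,-2,0],"twist":0,"fingers":0},{"dp":[0,-3.4,0],"twist":0,"fingers":0},{"dp":[0,-3.7,0],"twist":0,"fingers":0},{"dp":[0,-3.7,0],"twist":0,"fingers":0}]' 35
cat > det.py <<'E'
from h import *
for n in ("wrist","top"):
    im,W,d=cam(n); h=cv2.cvtColor(im,cv2.COLOR_BGR2HSV)
    m=((h[...,0]>14)&(h[...,0]<30)&(h[...,1]>110)&(h[...,2]>60)&(abs(W[...,0]-.515)<.065)&(abs(W[...,1]+.255)<.13)&(W[...,2]<.075)&(d>0)).astype(np.uint8)
    k,l,s,c=cv2.connectedComponentsWithStats(m)
    for i in range(1,k):
        if s[i,4]>3: print(n,s[i,4],c[i].round(),W[l==i].max(0).round(3),np.median(W[l==i],0).round(3))
o=env.get_obs(); print(o["tool_pos"].round(4),o["force"].round(1),o["time_s"],o["grip_width"])
save("last.png",im)
E
python3 det.py
```

```text
time_s: 12.62
tool_pos: [0.5178, -0.2667, 0.0539]
tool_rot: [-179.8, 0.0, -4.5]
force: [0.5, 1.7, -0.2]
grip_width: 0.0154
grasp_force: 35.0
time_s: 13.62
tool_pos: [0.5194, -0.2355, 0.0539]
tool_rot: [179.9, 0.0, -4.8]
force: [0.1, -4.0, -2.4]
grip_width: 0.0159
grasp_force: 35.0
wrist 86 [332. 178.] [ 0.545 -0.286  0.018] [ 0.542 -0.289  0.015]
[ 0.5194 -0.2354  0.0539] [-0.2 -3.5 -4.1] 13.725 0.015712803932022974
```

```bash
python3 -m jog '[{"dp":[0,2.2,0],"twist":0,"fingers":0},{"dp":[0,0.5,0],"twist":0,"fingers":0},{"dp":[0,2.8,0],"twist":0,"fingers":0},{"dp":[0,1.2,0],"twist":0,"fingers":0},{"dp":[0,3.5,0],"twist":0,"fingers":0},{"dp":[0,4.6,0],"twist":0,"fingers":0},{"dp":[0,5.0,0],"twist":0,"fingers":0},{"dp":[0,5.0,0],"twist":0,"fingers":0}]' 35
sed -i 's/("wrist","top")/("wrist","side","top")/' det.py; python3 det.py
python3 -m jog '[{"dp":[0,-2.4,0],"twist":0,"fingers":0},{"dp":[0,-0.8,0],"twist":0,"fingers":0},{"dp":[0,-3.2,0],"twist":0,"fingers":0},{"dp":[0,-1.2,0],"twist":0,"fingers":0},{"dp":[0,-3.6,0],"twist":0,"fingers":0},{"dp":[0,-4.6,0],"twist":0,"fingers":0},{"dp":[0,-5.0,0],"twist":0,"fingers":0},{"dp":[0,-5.0,0],"twist":0,"fingers":0}]' 35
python3 det.py
python3 - <<'E'
from h import *
w=cam("wrist")[0]; i=cam("side")[0]; k=cv2.resize(i[120:200,245:325],(384,384),interpolation=cv2.INTER_CUBIC)
save("w6.png",cv2.resize(np.hstack([w,k]),(793,340)))
E
```

```text
time_s: 14.72
tool_pos: [0.5155, -0.2826, 0.0539]
tool_rot: [-179.9, 0.1, -4.8]
force: [-1.2, 3.5, -1.9]
grip_width: 0.0159
grasp_force: 35.0
wrist 57 [271. 178.] [ 0.545 -0.291  0.017] [ 0.542 -0.293  0.016]
wrist 18 [206. 249.] [ 0.508 -0.234  0.049] [ 0.49  -0.239  0.015]
side 5 [289. 170.] [ 0.497 -0.229  0.012] [ 0.494 -0.234  0.01 ]
top 6 [318. 210.] [ 0.551 -0.207  0.02 ] [ 0.547 -0.209  0.016]
[ 0.5155 -0.2826  0.0539] [-0.4  4.9 -0.9] 14.875 0.015695478613381695
time_s: 15.88
tool_pos: [0.5195, -0.2359, 0.0541]
tool_rot: [179.9, -0.0, -4.8]
force: [0.5, -2.5, -4.6]
grip_width: 0.0158
grasp_force: 35.0
wrist 93 [332. 178.] [ 0.545 -0.286  0.017] [ 0.542 -0.289  0.015]
[ 0.5195 -0.2355  0.0541] [ 0.7 -1.7 -3.9] 16.025 0.015795777755572955
```

View pics/w6.png

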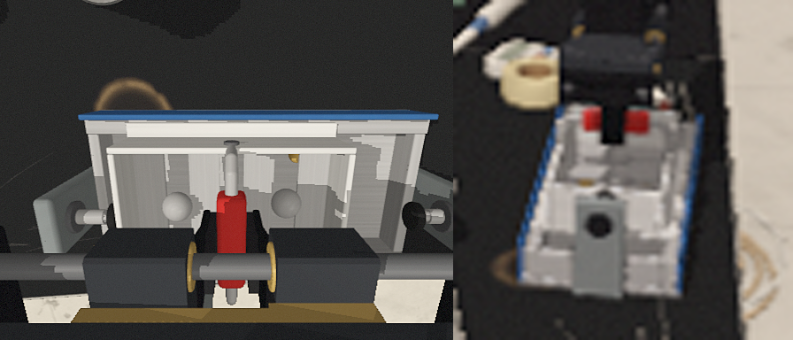

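This view shows the two steel balls at (177,206) and (286,203) and one brass ball in the pan, seen through a slot at (294,158). No brass is visible on the strips. I'll do one more firm pair of knocks, then briefly let go mid-rail to look at the hidden near side.

```bash
python3 -m jog '[{"dp":[0,2.4,0],"twist":0,"fingers":0},{"dp":[0,0.6,0],"twist":0,"fingers":0},{"dp":[0,3.0,0],"twist":0,"fingers":0},{"dp":[0,1.0,0],"twist":0,"fingers":0},{"dp":[0,3.4,0],"twist":0,"fingers":0},{"dp":[0,4.7,0],"twist":0,"fingers":0},{"dp":[0,5.2,0],"twist":0,"fingers":0},{"dp":[0,5.2,0],"twist":0,"fingers":0}]' 35
python3 -m jog '[{"dp":[0,-2.4,0],"twist":0,"fingers":0},{"dp":[0,-0.8,0],"twist":0,"fingers":0},{"dp":[0,-3.2,0],"twist":0,"fingers":0},{"dp":[0,-1.2,0],"twist":0,"fingers":0},{"dp":[0,-3.6,0],"twist":0,"fingers":0},{"dp":[0,-4.9,0],"twist":0,"fingers":0},{"dp":[0,-5.4,0],"twist":0,"fingers":0},{"dp":[0,-5.4,0],"twist":0,"fingers":0}]' 35
python3 -m jog '[{"dp":[0,1.5,0],"twist":0,"fingers":0},{"dp":[0,2.5,0],"twist":0,"fingers":0},{"dp":[0,2.5,0],"twist":0,"fingers":0},{"dp":[0,2.5,0],"twist":0,"fingers":0.4},{"dp":[0,2.5,0],"twist":0,"fingers":0.6},{"dp":[0,2.5,0],"twist":0,"fingers":0.6},{"dp":[0,2.5,0],"twist":0,"fingers":0.6},{"dp":[0,2.5,0],"twist":0,"fingers":0.6}]' 35
python3 -m jog '[{"dp":[0,0,-2],"twist":0,"fingers":0.6},{"dp":[-1,0,-5],"twist":0,"fingers":0.6},{"dp":[-3,0,-9],"twist":0,"fingers":0.6},{"dp":[-4,0,-12],"twist":0,"fingers":0.6},{"dp":[-5,0,-14],"twist":0,"fingers":0.6},{"dp":[-5,0,-14],"twist":0,"fingers":0.6}]'
python3 det.py
python3 - <<'E'
from h import *
w=cam("wrist")[0]; i=cam("side")[0]; k=cv2.resize(i[120:200,245:325],(384,384),interpolation=cv2.INTER_CUBIC)
save("w7.png",cv2.resize(np.hstack([w,k]),(793,340)))
E
```

```text
time_s: 17.12
tool_pos: [0.5158, -0.2831, 0.054]
tool_rot: [-179.8, 0.0, -4.7]
force: [-1.0, 4.2, -2.1]
grip_width: 0.0156
grasp_force: 35.0
time_s: 18.12
tool_pos: [0.5196, -0.2344, 0.0543]
tool_rot: [179.8, -0.0, -4.8]
force: [-1.1, -4.9, -5.2]
grip_width: 0.0155
grasp_force: 35.0
time_s: 19.12
tool_pos: [0.5179, -0.257, 0.0542]
tool_rot: [180.0, -0.0, -4.8]
force: [0.5, 0.0, -0.5]
grip_width: 0.0506
grasp_force: 0.0
time_s: 19.88
tool_pos: [0.4684, -0.2535, 0.1954]
tool_rot: [179.9, -0.1, -4.8]
force: [0.9, 0.1, -1.4]
grip_width: 0.0525
grasp_force: 0.0
wrist 109 [304. 100.] [ 0.549 -0.302  0.018] [ 0.544 -0.308  0.015]
wrist 96 [218. 101.] [ 0.555 -0.21   0.018] [ 0.549 -0.215  0.015]
wrist 26 [294. 101.] [ 0.548 -0.295  0.017] [ 0.544 -0.297  0.015]
wrist 100 [302. 149.] [ 0.496 -0.297  0.017] [ 0.491 -0.303  0.015]
top 9 [347. 212.] [ 0.546 -0.302  0.02 ] [ 0.542 -0.307  0.015]
[ 0.4676 -0.2525  0.1926] [-0.1  0.3  0. ] 20.025 0.052298353267120574
```

View pics/w7.png

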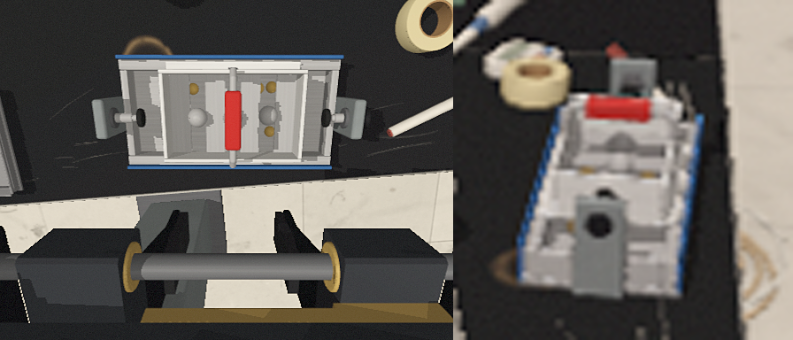

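The lifted view shows brass balls only at pan level: four now, plus the one seen earlier at (0.490,-0.237), so all five. The steel balls are in the sieve at (197,117) and (268,115), with the third likely hidden under the handle. Before regripping, I'll survey the seat from near.

```bash
cat > loc.py <<'E'
from h import *
im,W,d=cam("wrist"); z=im.astype(int); b,g,r=z[...,0],z[...,1],z[...,2]
m=(r>110)&(g<70)&(b<70)&(abs(W[...,2]-.105)<.012)&(d>0)
if m.sum()>100: print("handle",cv2.minAreaRect(W[m][:,:2].astype(np.float32)*1000))
box=(abs(W[...,0]-.51)<.11)&(abs(W[...,1]-.122)<.13)&(d>0)
for lo,hi in((.002,.03),(.010,.03),(.018,.03)):
    m=box&(W[...,2]>lo)&(W[...,2]<hi); m=cv2.morphologyEx(m.astype(np.uint8),cv2.MORPH_OPEN,np.ones((3,3),np.uint8)) if lo<.01 else m.astype(np.uint8)
    k,l,s,c=cv2.connectedComponentsWithStats(m)
    if k>1:
        p=W[l==1+s[1:,4].argmax()]; q=cv2.minAreaRect(p[:,:2].astype(np.float32)*1000); print(lo,len(p),np.round(q[0],1),np.round(q[1],1),round(q[2],2),p[:,2].max())
v,u=np.mgrid[:384,:512]
f=box&(abs(W[...,2]-.004)<.003)&(g>70); print("floor rows/cols",f.sum(), u[f].min(),u[f].max(),v[f].min(),v[f].max())
p=W[f]; q=cv2.minAreaRect(p[:,:2].astype(np.float32)*1000); print(q)
lg=(abs(W[...,0]-.515)<.06)&(abs(W[...,1]+.255)<.09)&(W[...,2]>.050)&(W[...,2]<.066)&(d>0)
k,l,s,c=cv2.connectedComponentsWithStats(lg.astype(np.uint8)); print("mid-level blobs",[(s[i,4],W[l==i].mean(0).round(3).tolist()) for i in range(1,k) if s[i,4]>25])
np.savez("pics/%s.npz"%round(env.get_obs()["time_s"],2),im=im,W=W,d=d); o=env.get_obs(); print(o["tool_pos"],o["time_s"])
E
python3 loc.py
python3 -m jog '[{"dp":[-1,-3,0],"twist":0,"fingers":0.6},{"dp":[-1.5,-8,0],"twist":0,"fingers":0.6},{"dp":[-2,-14,0],"twist":0,"fingers":0.6},{"dp":[-2.5,-20,0],"twist":0,"fingers":0.6},{"dp":[-3,-26,0],"twist":0,"fingers":0.6},{"dp":[-3.5,-31.5,0],"twist":0,"fingers":0.6},{"dp":[-4,-35.5,0],"twist":0,"fingers":0.6},{"dp":[-4,-37.3,0],"twist":0,"fingers":0.6}]'
python3 -m jog '[{"dp":[0,0,0],"twist":0,"fingers":0.6},{"dp":[0,0,0],"twist":0,"fingers":0.6},{"dp":[0,0,0],"twist":0,"fingers":0.6}]'
python3 loc.py
```

```text
handle ((516.9304809570312, -258.9525451660156), (15.099007606506348, 54.90766143798828), 84.86878967285156)
0.002 1114 [485.4  39.3] [ 30.2 105.6] 72.98 0.022967212481290383
0.01 556 [474.8  38.5] [23.2 85.7] 72.46 0.022967212481290383
0.018 252 [468.   37.5] [18.7 73.7] 70.99 0.022967212481290383
floor rows/cols 712 0 24 113 214
((496.77264404296875, 45.89125061035156), (29.173038482666016, 120.10597229003906), 81.97122955322266)
mid-level blobs [(np.int32(646), [0.51, -0.204, 0.058]), (np.int32(572), [0.495, -0.315, 0.058]), (np.int32(283), [0.514, -0.299, 0.053]), (np.int32(276), [0.518, -0.22, 0.053])]
[ 0.46768634 -0.2524813   0.192636  ] 20.175
time_s: 21.18
tool_pos: [0.4584, 0.1253, 0.1936]
tool_rot: [-180.0, 0.0, -4.5]
force: [0.2, -0.3, -0.2]
grip_width: 0.0522
grasp_force: 0.0
time_s: 21.55
tool_pos: [0.4593, 0.1207, 0.1938]
tool_rot: [180.0, 0.0, -4.9]
force: [-0.4, 0.6, 0.3]
grip_width: 0.052
grasp_force: 0.0
0.002 12784 [508.7 121.6] [174.7 140.6] 86.58 0.023959773198076538
0.01 5618 [508.7 121.6] [174.7 140.6] 86.58 0.023959773198076538
0.018 2761 [508.7 121.6] [174.7 140.6] 86.58 0.023959773198076538
floor rows/cols 15322 181 329 23 181
((529.9622192382812, 119.8372802734375), (157.78366088867188, 165.3971710205078), 86.504150390625)
mid-level blobs []
[0.45935594 0.1208992  0.19386872] 21.6
```

Seat centre is (0.5087, 0.1216), yaw -3.4°. Now back to the handle to regrip.

```bash
python3 -m jog '[{"dp":[1,3,0],"twist":0,"fingers":0.6},{"dp":[2,8,0],"twist":0,"fingers":0.6},{"dp":[4,14,0],"twist":0,"fingers":0.6},{"dp":[5.5,20,0],"twist":0,"fingers":0.6},{"dp":[7,26,0],"twist":0,"fingers":0.6},{"dp":[8,31.5,0],"twist":0,"fingers":0.6},{"dp":[8.7,35.5,0],"twist":0,"fingers":0.6},{"dp":[9,37.3,0],"twist":0,"fingers":0.6}]'
python3 -m jog '[{"dp":[0,0,0.5],"twist":0,"fingers":0.6},{"dp":[0,0,2.5],"twist":0,"fingers":0.6},{"dp":[0,0,5],"twist":0,"fingers":0.6},{"dp":[0,0,5],"twist":0,"fingers":0.6}]'
```

```text
time_s: 22.6
tool_pos: [0.5168, -0.2605, 0.1935]
tool_rot: [180.0, 0.1, -5.1]
force: [-0.1, 0.3, 0.3]
grip_width: 0.0519
grasp_force: 0.0
time_s: 23.1
tool_pos: [0.5167, -0.2538, 0.1422]
tool_rot: [-179.9, 0.2, -4.6]
force: [-0.6, 0.3, -0.2]
grip_width: 0.0523
grasp_force: 0.0
```

```bash
python3 loc.py | grep -v floor
```

```text
handle ((517.465087890625, -259.03338623046875), (14.714478492736816, 55.348079681396484), 85.34354400634766)
((460.46405029296875, 38.315155029296875), (3.0100395679473877, 10.159622192382812), 85.55724334716797)
mid-level blobs [(np.int32(426), [0.565, -0.261, 0.058]), (np.int32(477), [0.52, -0.189, 0.058]), (np.int32(595), [0.504, -0.328, 0.058]), (np.int32(333), [0.514, -0.299, 0.053]), (np.int32(323), [0.519, -0.22, 0.053]), (np.int32(338), [0.475, -0.227, 0.058]), (np.int32(248), [0.471, -0.281, 0.058])]
[ 0.51767008 -0.25468976  0.1437033 ] 23.15
```

```bash
python3 -m jog '[{"dp":[0,0.2,2],"twist":0,"fingers":0.6},{"dp":[0,0.2,5],"twist":0,"fingers":0.6},{"dp":[0,0.2,7.5],"twist":0,"fingers":0.6},{"dp":[0,0.2,8.8],"twist":0,"fingers":0.6},{"dp":[0,0.2,9],"twist":0,"fingers":0.6},{"dp":[0,0.2,9],"twist":0,"fingers":0.3},{"dp":[0,0.2,9],"twist":0,"fingers":0},{"dp":[0,0.2,9],"twist":0,"fingers":0}]' 40
python3 -m jog '[{"dp":[0,0,0],"twist":0,"fingers":0},{"dp":[0,0,0],"twist":0,"fingers":0},{"dp":[0,0,0],"twist":0,"fingers":0},{"dp":[0,0,0],"twist":0,"fingers":0}]' 40
python3 loc.py | grep -v floor | head -1
```

```text
time_s: 24.15
tool_pos: [0.5182, -0.2593, 0.0548]
tool_rot: [180.0, -0.1, -4.8]
force: [0.6, 0.8, -0.4]
grip_width: 0.0298
grasp_force: 0.0
time_s: 24.65
tool_pos: [0.5179, -0.2589, 0.0543]
tool_rot: [-180.0, -0.0, -4.8]
force: [-0.6, 0.9, 3.4]
grip_width: 0.0155
grasp_force: 40.0
handle ((517.4923706054688, -259.96893310546875), (15.652660369873047, 55.224029541015625), 85.23578643798828)Traceback (most recent call last):
  File "loc.py", line 12, in <module>
    f=box&(abs(W[...,2]-.004)<.003)&(g>70); print("floor rows/cols",f.sum(), u[f].min(),u[f].max(),v[f].min(),v[f].max())
                                                                             ~~~~~~~~^^
    return umr_minimum(a, axis, None, out, keepdims, initial, where)
ValueError: zero-size array to reduction operation minimum which has no identity
```

Gripped square. Now I lift level and carry.

```bash
python3 -m jog '[{"dp":[0,0,-0.3],"twist":0,"fingers":0},{"dp":[0,0,-1],"twist":0,"fingers":0},{"dp":[0,0,-2.2],"twist":0,"fingers":0},{"dp":[0,0,-3.8],"twist":0,"fingers":0},{"dp":[0,0,-5.5],"twist":0,"fingers":0},{"dp":[0,0,-7.2],"twist":0,"fingers":0},{"dp":[0,0,-8.3],"twist":0,"fingers":0},{"dp":[0,0,-8.8],"twist":0,"fingers":0}]' 45
python3 -m jog '[{"dp":[-0.1,-0.8,0],"twist":0,"fingers":0},{"dp":[-0.3,-2.4,0],"twist":0,"fingers":0},{"dp":[-0.5,-4.8,0],"twist":0,"fingers":0},{"dp":[-0.8,-7.5,0],"twist":0,"fingers":0},{"dp":[-1.1,-10.3,0],"twist":0,"fingers":0},{"dp":[-1.4,-13.1,0],"twist":-0.5,"fingers":0},{"dp":[-1.7,-15.9,0],"twist":-0.5,"fingers":0},{"dp":[-2,-18.7,0],"twist":-0.5,"fingers":0}]' 45
python3 -m jog '[{"dp":[-0.3,-2.8,0],"twist":0,"fingers":0},{"dp":[-0.6,-5.6,0],"twist":-0.3,"fingers":0},{"dp":[-0.9,-8.4,0],"twist":-0.6,"fingers":0},{"dp":[-1.2,-11.2,0],"twist":-0.9,"fingers":0},{"dp":[-1.5,-14,0],"twist":-0.9,"fingers":0},{"dp":[-1.8,-16.4,0],"twist":-0.9,"fingers":0},{"dp":[-2,-18.2,0],"twist":-0.9,"fingers":0},{"dp":[-2.07,-19,0],"twist":-0.9,"fingers":0}]' 45
python3 -m jog '[{"dp":[0,0,0],"twist":0,"fingers":0},{"dp":[0,0,0],"twist":0,"fingers":0},{"dp":[0,0,0],"twist":0,"fingers":0},{"dp":[0,0,0],"twist":0,"fingers":0}]' 45
python3 - <<'E'
from h import *
im,W,d=cam("wrist"); z=im.astype(int); b,g,r=z[...,0],z[...,1],z[...,2]
m=(r>110)&(g<70)&(b<70)&(abs(W[...,0]-.51)<.06)&(W[...,2]<.25)&(W[...,2]>.17)&(d>0)
p=W[m]; print(len(p),np.percentile(p[:,2],[5,50,95]),cv2.minAreaRect(p[:,:2].astype(np.float32)*1000)); np.savez("pics/held.npz",im=im,W=W,d=d)
A=np.c_[p[:,:2],np.ones(len(p))][p[:,2]>np.median(p[:,2])-.004]; print("slopes",np.linalg.lstsq(A,p[p[:,2]>np.median(p[:,2])-.004][:,2],rcond=None)[0])
o=env.get_obs(); print(o["tool_pos"],o["tool_rot"],o["force"],o["wrist_torque"])
E
python3 det.py | head -20
```

```text
time_s: 25.7
tool_pos: [0.5181, -0.2592, 0.1431]
tool_rot: [180.0, -0.1, -4.8]
force: [-0.6, 0.6, -6.4]
grip_width: 0.0157
grasp_force: 45.0
time_s: 26.7
tool_pos: [0.5126, -0.0678, 0.1418]
tool_rot: [-180.0, 0.0, -4.1]
force: [0.8, -0.0, -4.1]
grip_width: 0.0156
grasp_force: 45.0
time_s: 27.7
tool_pos: [0.5055, 0.1229, 0.1419]
tool_rot: [-180.0, 0.0, -3.2]
force: [-0.0, -0.4, -5.2]
grip_width: 0.0155
grasp_force: 45.0
time_s: 28.2
tool_pos: [0.507, 0.1193, 0.142]
tool_rot: [180.0, 0.0, -3.4]
force: [-0.9, -0.5, -5.9]
grip_width: 0.0154
grasp_force: 45.0
2410 [0.18889472 0.19200764 0.19305273] ((506.4490661621094, 118.28048706054688), (15.725686073303223, 55.690155029296875), 86.56031036376953)
slopes [-0.01108705 -0.00995104  0.1987927 ]
[0.50691639 0.11947336 0.14198132] [ 1.79990963e+02  3.97565051e-03 -3.42919966e+00] [ 0.28625521  0.06284092 -5.41611531] [ 0.01476914 -0.00175261 -0.00260933]
top 10 [319. 210.] [ 0.551 -0.207  0.023] [ 0.547 -0.21   0.018]
top 11 [342. 212.] [ 0.545 -0.286  0.024] [ 0.542 -0.289  0.015]
top 9 [347. 212.] [ 0.546 -0.302  0.019] [ 0.542 -0.306  0.016]
top 11 [326. 226.] [ 0.497 -0.231  0.02 ] [ 0.493 -0.234  0.016]
top 10 [346. 228.] [ 0.491 -0.294  0.021] [ 0.488 -0.302  0.016]
[0.5069 0.1197 0.142 ] [-0.9 -1.  -5.7] 28.4 0.015774935175651653
```

All five brass balls are counted in the pan. I'll correct by (+2.3, +3.3) mm and lower most of the way.

```bash
python3 -m jog '[{"dp":[0.1,-0.2,0.5],"twist":0,"fingers":0},{"dp":[0.21,-0.34,1.5],"twist":0,"fingers":0},{"dp":[0.21,-0.34,3],"twist":0,"fingers":0},{"dp":[0.21,-0.34,4.8],"twist":0,"fingers":0},{"dp":[0.21,-0.34,6.4],"twist":0,"fingers":0},{"dp":[0.21,-0.34,7.8],"twist":0,"fingers":0},{"dp":[0.21,-0.34,8.7],"twist":0,"fingers":0},{"dp":[0.21,-0.34,9.1],"twist":0,"fingers":0}]' 45
python3 -m jog '[{"dp":[0,0,0],"twist":0,"fingers":0},{"dp":[0,0,0],"twist":0,"fingers":0},{"dp":[0,0,0],"twist":0,"fingers":0}]' 45
python3 - <<'E'
from h import *
im,W,d=cam("wrist"); z=im.astype(int); b,g,r=z[...,0],z[...,1],z[...,2]
m=(r>110)&(g<70)&(b<70)&(abs(W[...,0]-.51)<.06)&(W[...,2]<.13)&(W[...,2]>.08)&(d>0)
p=W[m]; print(np.median(p[:,2]),cv2.minAreaRect(p[:,:2].astype(np.float32)*1000))
o=env.get_obs(); print(o["tool_pos"],o["tool_rot"],o["force"])
E
```

```text
time_s: 29.4
tool_pos: [0.509, 0.1232, 0.0504]
tool_rot: [180.0, 0.0, -3.4]
force: [0.5, 0.7, -5.9]
grip_width: 0.0157
grasp_force: 45.0
time_s: 29.78
tool_pos: [0.5096, 0.1233, 0.0515]
tool_rot: [-180.0, -0.1, -3.4]
force: [-0.3, -0.5, -5.7]
grip_width: 0.0155
grasp_force: 45.0
0.10154748676708633 ((509.0587463378906, 122.96432495117188), (16.93949317932129, 55.947513580322266), 86.15821075439453)
[0.50947811 0.12321836 0.05141614] [ 1.79996531e+02 -4.52498365e-02 -3.38445594e+00] [ 0.55907754  0.39671684 -5.54386774]
```

```bash
python3 -m jog '[{"dp":[0,0.06,0.4],"twist":0,"fingers":0},{"dp":[0,0.06,0.8],"twist":0,"fingers":0},{"dp":[0,0.06,1.2],"twist":0,"fingers":0},{"dp":[0,0.06,1.5],"twist":0,"fingers":0},{"dp":[0,0.06,1.8],"twist":0,"fingers":0},{"dp":[0,0.06,2.0],"twist":0,"fingers":0},{"dp":[0,0.06,2.1],"twist":0,"fingers":0},{"dp":[0,0.06,2.1],"twist":0,"fingers":0}]' 45
python3 -m jog '[{"dp":[0,0,0.1],"twist":0,"fingers":0},{"dp":[0,0,0.2],"twist":0,"fingers":0},{"dp":[0,0,0.2],"twist":0,"fingers":0},{"dp":[0,0,0.2],"twist":0,"fingers":0}]' 45
```

```text
time_s: 30.82
tool_pos: [0.5091, 0.1226, 0.03]
tool_rot: [180.0, 0.0, -3.4]
force: [-0.0, 0.1, -4.4]
grip_width: 0.0155
grasp_force: 45.0
time_s: 31.32
tool_pos: [0.5091, 0.1226, 0.028]
tool_rot: [180.0, 0.0, -3.4]
force: [1.6, 1.1, -5.2]
grip_width: 0.0157
grasp_force: 45.0
```

```bash
python3 -m jog '[{"dp":[0,0,0.1],"twist":0,"fingers":0},{"dp":[0,0,0.15],"twist":0,"fingers":0},{"dp":[0,0,0.2],"twist":0,"fingers":0},{"dp":[0,0,0.2],"twist":0,"fingers":0}]' 45
```

```text
time_s: 31.82
tool_pos: [0.5091, 0.1225, 0.0263]
tool_rot: [180.0, 0.0, -3.4]
force: [-2.0, -1.3, -1.4]
grip_width: 0.0153
grasp_force: 45.0
```

Contact is taking the weight (force from -5.2 to -1.4 N). A touch more, then release gently.

```bash
python3 -m jog '[{"dp":[0,0,0.05],"twist":0,"fingers":0},{"dp":[0,0,0.05],"twist":0,"fingers":0},{"dp":[0,0,0.05],"twist":0,"fingers":0.25},{"dp":[0,0,0.05],"twist":0,"fingers":0.4},{"dp":[0,0,0.05],"twist":0,"fingers":0.5},{"dp":[0,0,0.05],"twist":0,"fingers":0.5},{"dp":[0,0,0.05],"twist":0,"fingers":0.5},{"dp":[0,0,0.05],"twist":0,"fingers":0.5}]'
python3 -m jog '[{"dp":[0,0,-1],"twist":0,"fingers":0.5},{"dp":[0,0,-3],"twist":0,"fingers":0.5},{"dp":[0,0,-6],"twist":0,"fingers":0.5},{"dp":[0,0,-9],"twist":0,"fingers":0.5},{"dp":[-2,0,-12],"twist":0,"fingers":0.5},{"dp":[-3.5,0,-14],"twist":0,"fingers":0.5},{"dp":[-4,0,-15],"twist":0,"fingers":0.5},{"dp":[-4,0,-15],"twist":0,"fingers":0.5}]'
python3 - <<'E'
from h import *
im,W,d=cam("wrist"); z=im.astype(int); b,g,r=z[...,0],z[...,1],z[...,2]
m=(r>110)&(g<70)&(b<70)&(abs(W[...,0]-.51)<.06)&(W[...,2]<.13)&(W[...,2]>.06)&(d>0)
p=W[m]; print("handle top",np.median(p[:,2]),cv2.minAreaRect(p[:,:2].astype(np.float32)*1000))
box=(abs(W[...,0]-.509)<.075)&(abs(W[...,1]-.122)<.09)
w=box&(W[...,2]>.036)&(W[...,2]<.056)&(d>0); q=W[w]
for n,s in(("y+",q[:,1]>.185),("y-",q[:,1]<.055),("x+",q[:,0]>.555),("x-",q[:,0]<.465)): print(n,s.sum(),np.median(q[s],0).round(4) if s.any() else "")
c=box&(W[...,2]>.02)&(W[...,2]<.032)&(abs(W[...,0]-.509)<.045)&(abs(W[...,1]-.122)<.065)&(d>0)
k,l,s,_=cv2.connectedComponentsWithStats(c.astype(np.uint8)); print([(s[i,4],W[l==i].mean(0).round(3).tolist()) for i in range(1,k) if s[i,4]>25])
o=env.get_obs(); print(o["tool_pos"],o["force"],o["time_s"])
E
```

```text
time_s: 32.83
tool_pos: [0.5091, 0.1226, 0.0255]
tool_rot: [180.0, 0.0, -3.4]
force: [-0.1, -0.0, 0.1]
grip_width: 0.0436
grasp_force: 0.0
time_s: 33.83
tool_pos: [0.4698, 0.1249, 0.1763]
tool_rot: [180.0, -0.1, -3.4]
force: [1.0, -0.3, -1.7]
grip_width: 0.0437
grasp_force: 0.0
handle top 0.07651973566871026 ((508.3601989746094, 121.33880615234375), (14.918095588684082, 55.53543472290039), 86.1811294555664)
y+ 628 [0.5121 0.1929 0.0442]
y- 601 [0.5086 0.0491 0.0443]
x+ 252 [0.5567 0.1656 0.0446]
x- 616 [0.4617 0.0989 0.0441]
[(np.int32(308), [0.506, 0.082, 0.024]), (np.int32(305), [0.509, 0.161, 0.024]), (np.int32(160), [0.466, 0.158, 0.026])]
[0.46949371 0.12473876 0.17546256] [ 0.42401604 -0.36686432 -0.57830859] 33.875
```

```bash
python3 -c "
from cell import env
print(env.sign_off())"
```

```text
the job is handed in; nothing more can be done
None
```

I shook the sieve against both stops, saw all five brass balls in the pan, set it flat in the seat, let go and handed in at about 34 s; I saw two steel balls in it (the third is probably hidden under the handle), and I let go once mid-job to check for leftover brass.

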